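# Make up the lidded ware for the bisque kiln

### The arm

A 7-joint arm with a two-finger parallel gripper is mounted at the origin on a cart in front of the work surface, level with it; the furniture and walls round the work are solid. World frame = base frame: x ahead of the robot, y to its left, z up, the work surface at z = 0. Lengths are in m, angles in rad, forces in N, time in s.
With the tool pointing down it reaches from about 0.425 to 0.95 m from the base axis. Payload 4.7 kg.
Tool frame: the origin (TCP) lies at the centre of the arm's flange, where the gripper is bolted on; the fingertips stand 182 mm ahead of it and the grasp point (between the pads) lies 164 mm ahead of it; z points along the fingers, y is the line along which they close (so a half turn about z gives the same grasp; the last joint's range is limited). The gripper opens to 87 mm and grips with 3 to 60 N. Pads are 19 mm wide; open, the fingers measure 117 mm over their backs; the gripper's body (75 mm by 190 mm) begins 51 mm behind the grasp point.
Start: joints at [1.211, 0.469, -0.049, 1.532, 0.024, 1.141, -0.082], TCP at [0.219, -0.638, 0.405] pointing down, gripper open.
Joint ranges: [-2.59, 2.59], [-0.33, 1.99], [-1.39, 1.29], [0.1, 2.45], [-1.04, 4.18], [0.21, 1.99], [-2.66, 2.66]. Speed limits (rad/s): [2.57, 2.57, 3.14, 3.14, 3.14, 3.14, 3.14].

### API

Orientations are given as a rotation vector (axis times angle).
In Python, from plant import env, viewer, hand_in gives the robot as it stands. The module is installed in compiled form; this text tells all that it offers.
- The arm moves only by the tool drive_tool, never from a script. Its argument "series" is a list of rows, each a list of 7 numbers: the shift along the tool's x, y, z normalised to -1 to 1, where 1 is 0.05 m, then the turn, a rotation vector about the tool's x, y, z normalised to -1 to 1, where 1 is 45 degrees, then the finger opening in mm, from 0 to 87. In form: [[x, y, z, ax, ay, az, claw], ...]. A call has 1 to 8 rows; each row shifts and turns the commanded pose from where the row before left it, along the tool's axes as they then stand; what a row does not reach is not made up. A row lasts 1/10 s, in which the tool goes at most 50 mm and 8.59 degrees, less where a joint would pass 70% of its speed; a pose out of reach is approached as far as the arm can. A call with a number of a shift or a turn outside -1 to 1 is refused whole. A call with a gripper value outside its range is refused whole. The fingers move at their own pace and stop on an object; the grip force is fixed at half the most. Time passes only in rows, so rows that do not move let the fingers close. It gives the time, the measured TCP pose, the force, the opening and the grip force at its end, in the units of the state.
- env.get_state(): the state, without advancing time (a new reading comes with each control period).
- viewer.snapshot(name): name is "scene" or "side" or "wrist"; returns the picture (420x560x3 uint8, red, green, blue); there is no depth.
- viewer.camera_model(name): a dict with "K" (3x3 intrinsics, pixels), "R" (3x3) and "t" (3): a world point X has camera coordinates R X + t; the wrist camera has in their place "T_tool_cam" (4x4, takes a point from camera to tool coordinates, whose origin is the TCP and whose axes are the flange's). Camera axes: x right, y down, z forward; pixel columns grow to the right and rows downward; lengths in m; the calibration is good to about 2 mm. A picture is of the moment at which its call begins: read the wrist's pose just before it. camera_model takes no time and is no camera call.
- hand_in(): hands the job in; it is judged then, once.
Trained networks look in the newest picture that a camera, given by its name, has taken for a name from the list of things; names that differ only in an ending like _2 or _b are one class to them, and where a whole thing is asked for, a point or a joint stands for the part that bears it (a point fixed in the world has none). Each returns a list of dicts, best first, with "score" (0 to 1); they miss things now and then, are a little off and sometimes report something else, mostly with a low value. They report only what shows in the picture. A call takes as long as a camera call. They do not tell look-alikes from the thing itself.
- viewer.search_frame(camera, name): "rect" ([centre column, centre row, width, height] as shares, 0 to 1, of the picture: columns of its width, rows of its height, round what is visible of it).
- viewer.landmark_of(camera, name): "xy" ([column, row] as shares, 0 to 1, of the picture: columns of its width, rows of its height: a listed point, or the origin of a listed thing).
The state is a dict: "t": time; "qpos": joint angles; "dq": joint speeds; "joint_torque": joint torques, N m; "position": TCP position; "ee_rot": TCP orientation; "force": force on the tool from outside, world axes, zero at the start; "moment": the same for the moment, N m; "width": finger opening in m; "finger_force": force on a finger pad.
Only numpy, scipy, OpenCV 4.12 (cv2) and the standard library are available. Lean on these libraries where they do the work, as an engineer would, in place of code of your own. Each camera call takes 0.05 s, during which the arm holds its last target. There are 200 camera calls.

### The job

Make the dry ware on the board ready for the kiln: put each of the three knobbed lids fully home on the jar whose mouth it fits, so that jar and lid are fired together, and nest the domed covers upside down to save room, the middle one in the large one and the small one in the middle one. The clay is unfired and brittle: set each piece down gently, do not drop it, and leave the jars and the large cover standing where they are on the board.

Things in the scene. Friction and masses are not known exactly. Their poses are not given: they have to be found in the camera images.
- small_lid_knob (a point): Middle of the knob of the small lid, 33 mm above the lid's foot, 23 mm above its flange's underside; z up its axis. Clay lid, 50 g, upright on the table, 44 mm high: tapered locating ring 10 mm deep (21 mm across at the foot, 31 at the top), flange 46 mm across that rests on the rim of the small jar, low dome, round knob 22 mm across, 20 to 44 mm above the foot.
- small_jar_mouth (a point): Centre of the mouth of the small jar, level with its rim; z up. A tall, narrow-necked open jar of pale dry clay (as lids and covers), loose on the ware board: 92 mm tall, widest 66 mm, mouth 36 mm across inside and 46 mm over the rim, 0.4 kg.
- middle_lid_knob (a point): Middle of the knob of the middle lid, 33 mm above the lid's foot, 23 mm above its flange's underside; z up its axis. Clay lid, 80 g, upright on the table, 44 mm high: tapered locating ring 10 mm deep (37 mm across at the foot, 47 at the top), flange 62 mm across that rests on the rim of the middle jar, low dome, round knob 22 mm across, 20 to 44 mm above the foot.
- middle_jar_mouth (a point): Centre of the mouth of the middle jar, level with its rim; z up. A round-bellied open jar of pale dry clay (as lids and covers), loose on the ware board: 74 mm tall, widest 82 mm, mouth 52 mm across inside and 62 mm over the rim, 0.4 kg.
- large_lid_knob (a point): Middle of the knob of the large lid, 33 mm above the lid's foot, 23 mm above its flange's underside; z up its axis. Clay lid, 120 g, upright on the table, 44 mm high: tapered locating ring 10 mm deep (53 mm across at the foot, 63 at the top), flange 78 mm across that rests on the rim of the large jar, low dome, round knob 22 mm across, 20 to 44 mm above the foot.
- large_jar_mouth (a point): Centre of the mouth of the large jar, level with its rim; z up. A squat, wide-mouthed open jar of pale dry clay (as lids and covers), loose on the ware board: 60 mm tall, widest 92 mm, mouth 68 mm across inside and 78 mm over the rim, 0.4 kg.
- large_cover_center (a point): Point on the axis of the large domed cover, half-way up (15 mm over its lowest point); z from crown to mouth. Clay cover without knob, 250 g, lying upside down like a bowl: 92 mm over the rim, 30 mm high, wall 5 mm, flat crown 36 mm across below, top 5 mm of the outside an upright collar. Loose on the ware board; inner floor about 36 mm across, 6 mm over its lowest point.
- middle_cover_center (a point): Point on the axis of the middle domed cover, half-way up (19 mm over its lowest point); z from crown to mouth. Clay cover without knob, 100 g, lying upside down like a bowl: 62 mm over the rim, 38 mm high, wall 5 mm, flat crown 32 mm across below, top 12 mm of the outside an upright collar. Nested in the large cover its rim stands 14 mm above that one's.
- small_cover_center (a point): Point on the axis of the small domed cover, half-way up (23 mm over its lowest point); z from crown to mouth. Clay cover without knob, 60 g, lying upside down like a bowl: 42 mm over the rim, 46 mm high, wall 5 mm, flat crown 27 mm across below, top 26 mm of the outside an upright collar. Nested in the middle cover its rim stands about 14 mm above that one's.
- ware_board: Plywood ware board, 380 x 270 x 10 mm, fixed; origin at the centre of its underside; x along its 380 mm length, which lies roughly across the table. The three jars and the large cover stand on it 2 by 2 in any order, about 200 mm apart along the board, 140 mm across it.
Things that resemble listed ones, but are neither listed nor needed, are in the scene too. Leave any orange look-alike of the part that bears small_cover_center alone. What is shaped like the part that bears small_lid_knob but orange is not meant.

How it is judged:
At the end, for the whole second after the job is handed in: Each knobbed lid lies level with its flange on the rim of its own jar (within 6 mm of centre, 4 mm of height, 5 degrees); the middle cover lies nested upside down in the large one, the small in the middle one (centred within 9 mm, tilt under 9 degrees); jars and large cover upright, all at rest (horizontal distance between small_lid_knob and small_jar_mouth below 0.006 m and z of small_lid_knob in the frame of small_jar_mouth between 0.019 and 0.027 m and angle between each of small_lid_knob, small_jar_mouth, middle_lid_knob, middle_jar_mouth, large_lid_knob, large_jar_mouth, large_cover_center's own z axis and vertical below 0.09 rad and horizontal distance between middle_lid_knob and middle_jar_mouth below 0.006 m and z of middle_lid_knob in the frame of middle_jar_mouth between 0.019 and 0.027 m and horizontal distance between large_lid_knob and large_jar_mouth below 0.006 m and z of large_lid_knob in the frame of large_jar_mouth between 0.019 and 0.027 m and horizontal distance between middle_cover_center and large_cover_center below 0.009 m and z of middle_cover_center in the frame of large_cover_center between 0 and 0.017 m and angle between each of middle_cover_center, small_cover_center's own z axis and vertical below 0.15 rad and horizontal distance between small_cover_center and middle_cover_center below 0.009 m and z of small_cover_center in the frame of middle_cover_center between 0 and 0.019 m and linear speed of each of small_lid, middle_lid, large_lid, middle_cover, small_cover below 0.02 m/s); the robot touches nothing.
It fails at once if a lid or cover is dropped (falls freely by about 30 mm or more) ((linear speed of small_lid above 0.75 m/s and contact force between the fingers and small_lid below 0.05 N) or (linear speed of middle_lid above 0.75 m/s and contact force between the fingers and middle_lid below 0.05 N) or (linear speed of large_lid above 0.75 m/s and contact force between the fingers and large_lid below 0.05 N) or (linear speed of middle_cover above 0.75 m/s and contact force between the fingers and middle_cover below 0.05 N) or (linear speed of small_cover above 0.75 m/s and contact force between the fingers and small_cover below 0.05 N)).
It fails at once if a jar or the large cover is shifted by more than 35 mm or knocked over (distance of any of small_jar_mouth, middle_jar_mouth, large_jar_mouth, large_cover_center from where it was at the start of the episode above 0.035 m).
It also fails if it takes over 144 s, if anything falls off the work surface, if the arm or the gripper's body presses on something with over 40 N, if the wrist force passes 120 N, or if a joint passes its speed limit or range.

## Working session

There is one attempt and no reset: what is moved stays moved. The work goes in short steps, Python scripts to look and compute and a tool call to move; the robot and the scene stay as the last step left them, time stands still between calls to the robot, and variables do not carry over. Pictures are saved under pics/ and viewed, at most 14 in all, crops included, and the job is handed in when it is done.

Besides the shell and the picture viewer there is one more tool, called as a command line: name --pt "numbers of a row" for each row, then --argument value for the rest. drive_tool: Moves the arm, as the interface text tells. Scaled input: -1 to 1 covers 0.05 m each way for a shift and 45 degrees each way for a turn. Its arguments: {"type":"object","properties":{"series":{"type":"array","items":{"type":"array","items":{"type":"number"}}}},"required":["series"]}

```bash
mkdir -p pics; cat > h.py <<'E'
import numpy as np, cv2
from scipy.spatial.transform import Rotation as Rn
from plant import env, viewer, hand_in
def snap(n,f=None):
    p=viewer.snapshot(n)
    if f: cv2.imwrite('pics/'+f,p[:,:,::-1])
    return p
def ray(cam,uv,st=None):
    m=viewer.camera_model(cam);K=np.array(m['K'])
    d=np.linalg.inv(K)@np.array([uv[0],uv[1],1.])
    if 'R' in m:
        R=np.array(m['R']);t=np.array(m['t']);return -R.T@t,R.T@d
    T=np.array(m['T_tool_cam']);st=st or env.get_state()
    Rt=Rn.from_rotvec(st['ee_rot']).as_matrix();p=np.array(st['position'])
    return p+Rt@T[:3,3],Rt@T[:3,:3]@d
def atz(cam,uv,z,st=None):
    o,d=ray(cam,uv,st);return o+d*(z-o[2])/d[2]
def proj(cam,X,st=None):
    m=viewer.camera_model(cam);K=np.array(m['K'])
    if 'R' in m: c=np.array(m['R'])@X+np.array(m['t'])
    else:
        T=np.array(m['T_tool_cam']);st=st or env.get_state()
        Rt=Rn.from_rotvec(st['ee_rot']).as_matrix()
        c=T[:3,:3].T@(Rt.T@(np.array(X)-st['position'])-T[:3,3])
    u=K@c;return u[:2]/u[2]
Z=dict(small_lid_knob=.033,middle_lid_knob=.033,large_lid_knob=.033,small_jar_mouth=.102,middle_jar_mouth=.084,large_jar_mouth=.070,large_cover_center=.025,middle_cover_center=.019,small_cover_center=.023)
def find(cam,names=Z,st=None,n=4,zo={}):
    for k in names:
        for r in viewer.landmark_of(cam,k)[:n]:
            uv=np.array(r['xy'])*[560,420]
            print(cam,k,round(r['score'],2),uv.round(0),atz(cam,uv,zo.get(k,Z[k]),st)[:2].round(4))
E
python3 - <<'E'
from h import *
s=env.get_state();print({k:np.round(v,3) for k,v in s.items()})
print(Rn.from_rotvec(s['ee_rot']).as_matrix().round(3))
for c in ['scene','side']:
    snap(c,c+'0.png');find(c)
print(viewer.camera_model('wrist'));snap('wrist','w0.png')
E
```

```text
{'t': np.float64(0.0), 'qpos': array([ 1.211,  0.469, -0.049,  1.534,  0.024,  1.141, -0.082]), 'dq': array([-0.002, -0.001, -0.001, -0.001, -0.001,  0.001, -0.001]), 'joint_torque': array([ 0.0000e+00, -5.0798e+01, -8.1000e-02, -2.3616e+01, -6.1000e-02,
        3.8000e-02,  0.0000e+00]), 'position': array([ 0.219, -0.638,  0.404]), 'ee_rot': array([-3.097e+00, -5.170e-01,  1.000e-03]), 'force': array([-0.919, -0.155, -0.425]), 'moment': array([-0.003, -0.049,  0.041]), 'finger_force': np.float64(0.0), 'width': np.float64(0.087)}
[[ 0.946  0.325 -0.001]
 [ 0.325 -0.946  0.002]
 [-0.    -0.002 -1.   ]]
scene small_lid_knob 0.65 [258. 284.] [0.4359 0.232 ]
scene small_lid_knob 0.45 [234. 218.] [0.6681 0.0524]
scene middle_lid_knob 0.87 [181. 266.] [0.6038 0.2793]
scene small_jar_mouth 0.71 [313. 167.] [ 0.6169 -0.2389]
scene middle_jar_mouth 0.85 [279. 185.] [ 0.6403 -0.1029]
scene large_jar_mouth 0.93 [368. 195.] [ 0.4253 -0.2166]
scene middle_cover_center 0.81 [231. 244.] [0.6005 0.134 ]
scene small_cover_center 0.74 [213. 344.] [0.4005 0.3892]
scene small_cover_center 0.7 [177. 321.
[... 675 characters left out ...]
236 -0.1362]
side small_cover_center 0.82 [303. 360.] [0.4043 0.3903]
side small_cover_center 0.59 [263. 344.] [0.4821 0.3783]
side small_cover_center 0.25 [306. 284.] [0.4367 0.219 ]
{'K': array([[341.32090553,   0.        , 280.93727409],
       [  0.        , 341.32090553, 214.69588799],
       [  0.        ,   0.        ,   1.        ]]), 'T_tool_cam': array([[-5.02256632e-05, -9.54092389e-01, -2.99512456e-01,
         8.27592765e-02],
       [ 9.99999755e-01,  1.61324437e-04, -6.81587910e-04,
        -3.10442168e-04],
       [ 6.98616515e-04, -2.99512417e-01,  9.54092147e-01,
         1.97884628e-02],
       [ 0.00000000e+00,  0.00000000e+00,  0.00000000e+00,
         1.00000000e+00]])}
```

View pics/scene0.png

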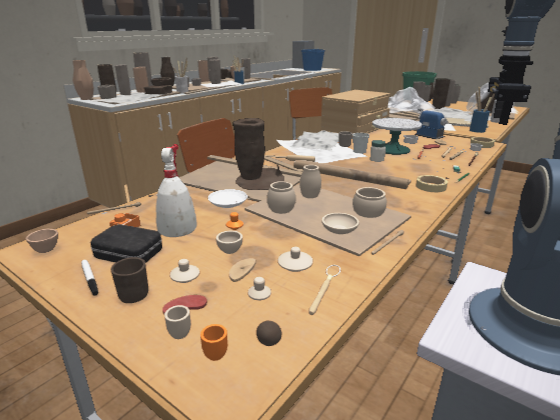

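View pics/side0.png

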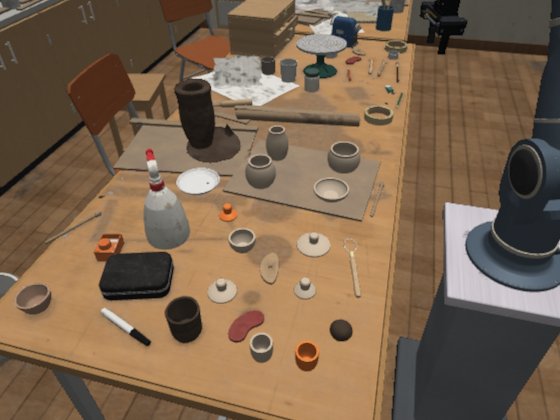

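Candidates (scene px): small lid is pale at (259,290), with an orange look-alike at (235,220). Small cover is pale grey at (178,320), with an orange look-alike at (214,342). Middle lid is at (184,270), large lid (295,260), middle cover (229,242), large cover (340,223); the brown bowl at (42,240) is not listed. The jars are small (311,180), middle (281,197) and large (369,202). I choose the pale ones. Next I'll check from above with the wrist camera, starting over the board.

drive_tool --pt "0 0 0 0 0 0.14 87" --pt "0 0 0 0 0 0.14 87" --pt "0 0 0 0 0 0.14 87" --pt "0.5 -0.78 0 0 0 0 87" --pt "0.5 -0.78 0 0 0 0 87" --pt "0.5 -0.78 0 0 0 0 87" --pt "0.5 -0.78 0 0 0 0 87" --pt "0.5 -0.78 0 0 0 0 87"

```text
t: 1.85
position: [0.3448, -0.4416, 0.405]
ee_rot: [3.141, 0.001, 0.001]
force: [0.9, -0.1, -0.2]
width: 0.0869
finger_force: 0.0
```

drive_tool --pt "0.5 -0.78 0 0 0 0 87" --pt "0.5 -0.78 0 0 0 0 87" --pt "0.5 -0.78 0 0 0 0 87" --pt "0.5 -0.78 0 0 0 0 87" --pt "0.5 -0.78 0 0 0 0 87" --pt "0.5 -0.78 0 0 0 0 87" --pt "0.5 -0.78 0 0 0 0 87" --pt "0 0 0 0 0 0 87"

```text
t: 2.65
position: [0.5219, -0.163, 0.4052]
ee_rot: [-3.138, -0.02, -0.005]
force: [0.4, -0.8, -0.1]
width: 0.0869
finger_force: 0.0
```

```bash
cat >> h.py <<'E'
def look(f,names,zo={}):
    s=env.get_state();print('t',round(float(s['t']),2),'pos',np.round(s['position'],4),'rot',np.round(s['ee_rot'],3),'q1,7',np.round(s['qpos'],2)[[0,6]])
    snap('wrist',f);find('wrist',names,s,2,zo)
E
python3 -c "
from h import *
look('w1.png',[k for k in Z if 'jar' in k or k=='large_cover_center'])"
```

```text
t 2.65 pos [ 0.5219 -0.163   0.4052] rot [-3.138 -0.02  -0.005] q1,7 [ 0.42 -1.4 ]
wrist small_jar_mouth 0.59 [386.  81.] [ 0.626  -0.2416]
wrist middle_jar_mouth 0.42 [222. 256.] [ 0.468  -0.1057]
wrist large_jar_mouth 0.86 [357. 284.] [ 0.4333 -0.2409]
wrist large_jar_mouth 0.5 [219. 256.] [ 0.4616 -0.0996]
wrist large_cover_center 0.69 [223. 256.] [ 0.4418 -0.0952]
```

View pics/w1.png

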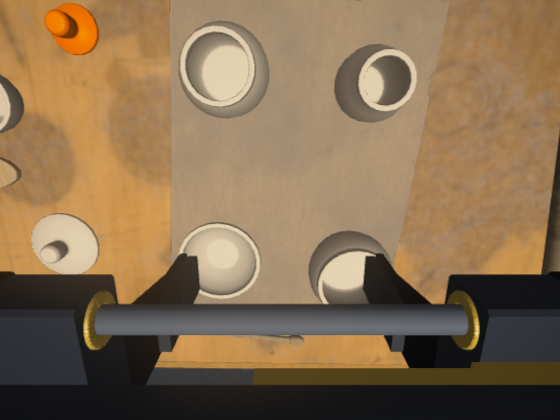

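The view over the board shows the middle jar at (218,66), small jar (387,79), large cover (219,261), large jar about (357,285) and the orange lid at (75,25). I'll turn −90° so that joint 7 has room (tool x = world y, tool y = world x), then go above the lids and covers.

drive_tool --pt "0 0 0 0 0 -0.1667 87" --pt "0 0 0 0 0 -0.1667 87" --pt "0 0 0 0 0 -0.1667 87" --pt "0 0 0 0 0 -0.1667 87" --pt "0 0 0 0 0 -0.1667 87" --pt "0 0 0 0 0 -0.1667 87" --pt "0 0 0 0 0 -0.1667 87" --pt "0 0 0 0 0 -0.1667 87"

```text
t: 3.7
position: [0.5181, -0.1719, 0.4047]
ee_rot: [2.718, 1.575, -0.001]
force: [0.8, 0.5, 0.2]
width: 0.0872
finger_force: 0.0
```

drive_tool --pt "0 0 0 0 0 -0.1667 87" --pt "0 0 0 0 0 -0.1667 87" --pt "0 0 0 0 0 -0.1667 87" --pt "0 0 0 0 0 -0.1667 87" --pt "0 0 0 0 0 0 87" --pt "0 0 0 0 0 0 87"

```text
t: 4.3
position: [0.5183, -0.1713, 0.4047]
ee_rot: [2.226, 2.217, -0.001]
force: [0.6, -0.4, 1.0]
width: 0.0871
finger_force: 0.0
```

```bash
python3 -c "
from h import *
look('w2.png',[k for k in Z if 'jar' in k or k=='large_cover_center'])"
```

```text
t 4.3 pos [ 0.5183 -0.1713  0.4047] rot [ 2.226e+00  2.217e+00 -1.000e-03] q1,7 [0.65 0.08]
wrist small_jar_mouth 0.6 [397. 280.] [ 0.6252 -0.2411]
wrist middle_jar_mouth 0.95 [418. 131.] [ 0.6361 -0.1078]
wrist large_jar_mouth 0.91 [200. 266.] [ 0.4353 -0.2415]
wrist large_cover_center 0.57 [204. 112.] [ 0.4412 -0.0918]
```

drive_tool --pt "0.9 0 0 0 0 0 87" --pt "0.9 0 0 0 0 0 87" --pt "0.9 0 0 0 0 0 87" --pt "0.9 0 0 0 0 0 87" --pt "0.9 0 0 0 0 0 87" --pt "0.9 0 0 0 0 0 87" --pt "0.9 0 0 0 0 0 87" --pt "0.9 0 0 0 0 0 87"

```text
t: 5.35
position: [0.5181, 0.1917, 0.4049]
ee_rot: [2.22, 2.221, 0.0]
force: [0.7, 0.4, 0.2]
width: 0.0871
finger_force: 0.0
```

drive_tool --pt "0.8 0 0 0 0 0 87" --pt "0 0 0 0 0 0 87" --pt "0 0 0 0 0 0 87"

```text
t: 5.65
position: [0.518, 0.2309, 0.4046]
ee_rot: [-2.218, -2.225, 0.001]
force: [-0.5, -1.6, 0.3]
width: 0.0872
finger_force: 0.0
```

```bash
python3 -c "
from h import *
look('w3.png',[k for k in Z if 'lid' in k or 'l_cover' in k or 'e_cover' in k])
for c,uv in(('scene',(176,228)),('side',(167,238))): print('bottle',atz(c,uv,0.).round(3))"
```

```text
t 5.65 pos [0.518  0.2309 0.4046] rot [-2.218e+00 -2.225e+00  1.000e-03] q1,7 [ 0.02 -0.72]
wrist small_lid_knob 0.94 [204. 196.] [0.4358 0.2247]
wrist middle_lid_knob 0.74 [368. 148.] [0.6065 0.2749]
wrist large_lid_knob 0.7 [225. 304.] [0.4522 0.0936]
wrist middle_cover_center 0.56 [354. 267.] [0.604  0.1342]
wrist small_cover_center 0.91 [244.  21.] [0.4827 0.3918]
wrist small_cover_center 0.91 [163.  26.] [0.4051 0.387 ]
bottle [ 0.798  0.138 -0.   ]
bottle [0.795 0.145 0.   ]
```

View pics/w3.png

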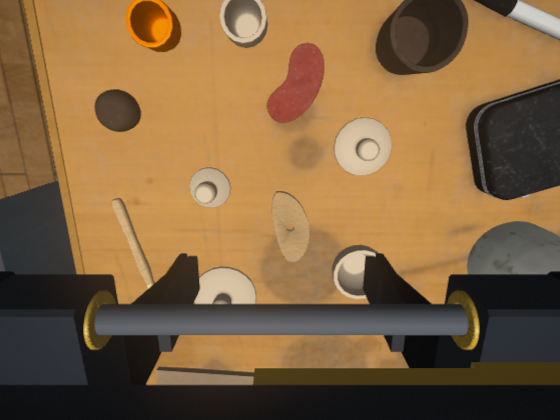

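View pics/w2.png

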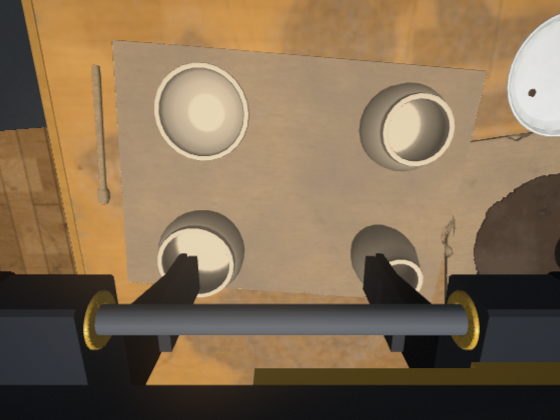

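The wrist view over the table shows the small lid at (205,192), middle lid (366,148), large lid (225,300), middle cover about (358,272), small pale cover (244,20) and the orange cup (152,24), so the small cover to take is the right-hand one. Next: above the middle cover.

drive_tool --pt "-0.485 0.43 0.5 0 0 0 87" --pt "-0.485 0.43 0.5 0 0 0 87" --pt "-0.485 0.43 0.5 0 0 0 87" --pt "-0.485 0.43 0.5 0 0 0 87" --pt "0 0 0 0 0 0 87" --pt "0 0 0 0 0 0 87" --pt "0 0 0 0 0 0 87"

```text
t: 6.7
position: [0.6041, 0.1342, 0.3057]
ee_rot: [-2.219, -2.224, -0.003]
force: [0.2, 0.2, -0.7]
width: 0.087
finger_force: 0.0
```

```bash
cat >> h.py <<'E'
def circ(f,uv,d,z,box=None):
    """fit the rim circle (diameter d at height z) near uv on edges: search world xy maximizing edge response"""
    s=env.get_state();im=cv2.imread('pics/'+f,0).astype(np.float32)
    g=cv2.GaussianBlur(im,(0,0),1);gm=np.hypot(cv2.Sobel(g,5,1,0),cv2.Sobel(g,5,0,1)) if False else np.hypot(cv2.Sobel(g,cv2.CV_32F,1,0),cv2.Sobel(g,cv2.CV_32F,0,1))
    gm=np.minimum(gm,150)
    c=atz('wrist',uv,z,s)[:2];a=np.linspace(0,2*np.pi,90,endpoint=False);best=(-1,)
    for dx in np.arange(-.016,.0161,.001):
        for dy in np.arange(-.016,.0161,.001):
            P=[proj('wrist',np.array([c[0]+dx+d/2*np.cos(t),c[1]+dy+d/2*np.sin(t),z]),s) for t in a[::2]]
            P=np.array(P);ok=(P[:,0]>=0)&(P[:,0]<559)&(P[:,1]>=0)&(P[:,1]<419)
            q=P[ok].round().astype(int);v=gm[q[:,1],q[:,0]].sum()/len(P)
            if v>best[0]: best=(v,c[0]+dx,c[1]+dy)
    print('circ',np.round(best,4));return best
E
python3 -c "
from h import *
look('w4.png',['middle_cover_center'])
for r in viewer.landmark_of('wrist','middle_cover_center')[:1]: circ('w4.png',np.array(r['xy'])*[560,420],.062,.038)"
```

```text
t 6.7 pos [0.6041 0.1342 0.3057] rot [-2.219 -2.224 -0.003] q1,7 [ 0.13 -0.58]
wrist middle_cover_center 0.94 [283. 214.] [0.606  0.1348]
wrist middle_cover_center 0.36 [41. 93.] [0.4271 0.2273]Traceback (most recent call last):
  File "<string>", line 4, in <module>
    for r in viewer.landmark_of('wrist','middle_cover_center')[:1]: circ('w4.png',np.array(r['xy'])*[560,420],.062,.038)
                                                                    ~~~~^^^^^^^^^^^^^^^^^^^^^^^^^^^^^^^^^^^^^^^^^^^^^^^^
  File "h.py", line 43, in circ
    P=[proj('wrist',np.array([c[0]+dx+d/2*np.cos(t),c[1]+dy+d/2*np.sin(t),z]),s) for t in a[::2]]
       ~~~~^^^^^^^^^^^^^^^^^^^^^^^^^^^^^^^^^^^^^^^^^^^^^^^^^^^^^^^^^^^^^^^^^^^^^
  File "h.py", line 19, in proj
    m=viewer.camera_model(cam);K=np.array(m['K'])
ValueError: time passes only in moves, steps and waits
```

View pics/w4.png

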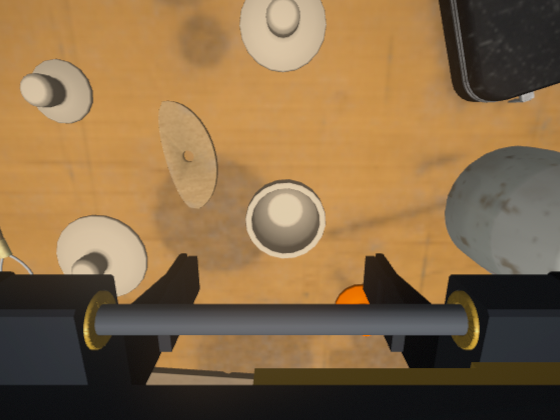

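The middle cover's rim spans (246–325, 181–258), so its centre is about (286,219), right below the tool. I'll cache the camera model and fit the circle.

```bash
sed -i 's/viewer.camera_model(cam)/cm(cam)/; s/^def snap/import functools\ncm=functools.lru_cache(viewer.camera_model)\ndef snap/; s/np.hypot(cv2.Sobel(g,5,1,0),cv2.Sobel(g,5,0,1)) if False else //' h.py
python3 -c "
from h import *
s=env.get_state();circ('w4.png',(285.5,219.5),.062,.038);print(atz('wrist',(285.5,219.5),.038,s))"
```

```text
circ [113.8429   0.6079   0.134 ]
[0.60785767 0.13595195 0.038     ]
```

drive_tool --pt "0 0.07 0.5 0 0 0 87" --pt "0.02 0 0.5 0 0 0 87" --pt "0 0 0.5 0 0 0 87" --pt "0 0 0.42 0 0 0 87" --pt "0 0 0 0 0 0 87" --pt "0 0 0 0 0 0 75" --pt "0 0 0 0 0 0 65" --pt "0 0 0 0 0 0 50"

```text
t: 7.65
position: [0.6085, 0.1343, 0.2104]
ee_rot: [2.219, 2.222, 0.004]
force: [-0.4, -0.6, 0.1]
width: 0.0702
finger_force: 0.0
```

drive_tool --pt "0 0 0 0 0 0 50" --pt "0 0 0 0 0 0 50" --pt "0 0 0 0 0 0 50" --pt "0 0 -0.2 0 0 0 50" --pt "0 0 -0.4 0 0 0 50" --pt "0 0 -0.6 0 0 0 50" --pt "0 0 -0.6 0 0 0 50" --pt "0 0 0 0 0 0 50"

```text
t: 8.45
position: [0.6092, 0.1349, 0.3034]
ee_rot: [2.217, 2.22, 0.012]
force: [0.5, 0.3, -0.6]
width: 0.0607
finger_force: 30.0
```

```bash
python3 -c "
from h import *
s=env.get_state();print(s['position'],s['width'],s['finger_force'],s['force']);snap('wrist','w5.png')"
```

```text
[0.60919388 0.13488935 0.30342364] 0.06074472995499164 29.999469111207873 [ 0.5391002   0.32010211 -0.57627263]
```

View pics/w5.png

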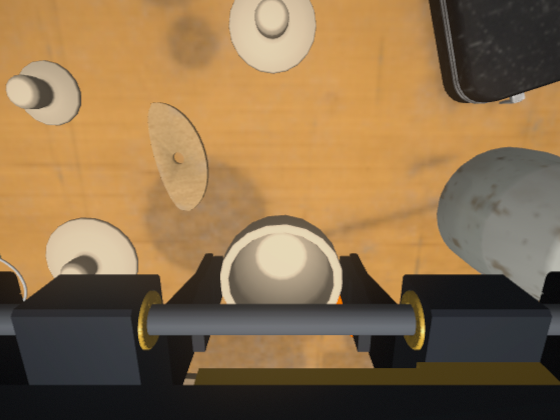

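The cover is held level, with its rim at (222–342, 217–300). I'll refine the targets on the board from w2 and the in-hand offset from w5.

```bash
sed -i 's/def circ(f,uv,d,z,box=None):/def circ(f,uv,d,z,s=None):/; s/    s=env.get_state();im=/    s=s or env.get_state();im=/' h.py
python3 -c "
from h import *
circ('w5.png',(282,270),.062,.1324)
s=dict(position=np.array([.5183,-.1713,.4047]),ee_rot=np.array([2.226,2.217,-.001]))
for n,uv,d,z in (('lc',(201,112),.092,.04),('mj',(418,130),.062,.084),('sj',(396,279),.046,.102),('lj',(197,262),.078,.07)): print(n);circ('w2.png',uv,d,z,s)
s=dict(position=np.array([.5219,-.163,.4052]),ee_rot=np.array([-3.138,-.02,-.005]))
for n,uv,d,z in (('lc',(219,261),.092,.04),('mj',(218,66),.062,.084),('sj',(387,79),.046,.102),('lj',(357,284),.078,.07)): print(n);circ('w1.png',uv,d,z,s)
"
```

```text
circ [83.9706  0.6096  0.135 ]
lc
circ [ 1.152456e+02  4.410000e-01 -9.300000e-02]
mj
circ [ 1.357966e+02  6.357000e-01 -1.071000e-01]
sj
circ [70.1849  0.626  -0.2427]
lj
circ [118.4016   0.4309  -0.2388]
lc
circ [ 1.100598e+02  4.413000e-01 -9.300000e-02]
mj
circ [ 1.184888e+02  6.368000e-01 -1.079000e-01]
sj
circ [137.6089   0.6272  -0.2426]
lj
circ [83.0721  0.4324 -0.2414]
```

drive_tool --pt "0 0 -0.9 0 0 0 50" --pt "-0.65 -0.48 0 0 0 0 50" --pt "-0.65 -0.48 0 0 0 0 50" --pt "-0.65 -0.48 0 0 0 0 50" --pt "-0.65 -0.48 0 0 0 0 50" --pt "-0.65 -0.48 0 0 0 0 50" --pt "-0.65 -0.48 0 0 0 0 50" --pt "-0.65 -0.48 0 0 0 0 50"

```text
t: 9.3
position: [0.4384, -0.095, 0.3426]
ee_rot: [-2.219, -2.221, 0.002]
force: [0.5, -1.0, -0.5]
width: 0.0604
finger_force: 30.0
```

drive_tool --pt "0 0 0 0 0 0 50" --pt "0 0 0 0 0 0 50" --pt "0 0 0 0 0 0 50"

```text
t: 9.6
position: [0.4406, -0.0929, 0.3434]
ee_rot: [-2.218, -2.224, -0.001]
force: [0.0, 1.2, -1.4]
width: 0.0605
finger_force: 30.0
```

drive_tool --pt "0 0 0.6 0 0 0 50" --pt "0 0 0.6 0 0 0 50" --pt "0 0 0.5 0 0 0 50" --pt "0 0 0.4 0 0 0 50" --pt "0 0 0.1 0 0 0 50" --pt "0 0 0.06 0 0 0 50" --pt "0 0 0 0 0 0 50" --pt "0 0 0 0 0 0 50"

```text
t: 10.4
position: [0.4408, -0.0935, 0.2316]
ee_rot: [2.219, 2.222, 0.002]
force: [-0.4, 1.2, -0.3]
width: 0.0604
finger_force: 30.0
```

drive_tool --pt "0 0 0.03 0 0 0 50" --pt "0 0 0 0 0 0 50"

```text
t: 10.6
position: [0.4404, -0.0938, 0.2297]
ee_rot: [2.22, 2.222, 0.001]
force: [-0.7, 0.4, -1.2]
width: 0.0608
finger_force: 30.0
```

drive_tool --pt "0 0 0.03 0 0 0 50" --pt "0 0 0 0 0 0 50"

```text
t: 10.8
position: [0.4402, -0.0938, 0.2277]
ee_rot: [2.22, 2.223, -0.0]
force: [0.7, -0.3, -1.0]
width: 0.0604
finger_force: 30.0
```

drive_tool --pt "0 0 0.03 0 0 0 50" --pt "0 0 0 0 0 0 50"

```text
t: 11.0
position: [0.4402, -0.0937, 0.2261]
ee_rot: [-2.22, -2.223, 0.0]
force: [-0.6, 0.5, -1.5]
width: 0.0604
finger_force: 30.0
```

drive_tool --pt "0 0 0.03 0 0 0 50" --pt "0 0 0 0 0 0 50"

```text
t: 11.2
position: [0.4404, -0.0936, 0.2254]
ee_rot: [2.22, 2.223, -0.001]
force: [-1.9, 0.3, 7.9]
width: 0.0604
finger_force: 30.0
```

Contact. I'll release and rise, then check.

drive_tool --pt "0 0 -0.01 0 0 0 63" --pt "0 0 0 0 0 0 66" --pt "0 0 0 0 0 0 75" --pt "0 0 0 0 0 0 80" --pt "0 0 -0.2 0 0 0 80" --pt "0 0 -0.5 0 0 0 80" --pt "0 0 -0.8 0 0 0 87" --pt "0 0 0 0 0 0 87"

```text
t: 12.0
position: [0.4422, -0.0934, 0.3048]
ee_rot: [2.214, 2.217, 0.008]
force: [0.7, -0.1, 0.0]
width: 0.0853
finger_force: 0.0
```

drive_tool --pt "0 0 -0.4 0 0 0 87" --pt "0 0 0 0 0 0 87" --pt "0 0 0 0 0 0 87"

```text
t: 12.3
position: [0.4401, -0.0938, 0.3202]
ee_rot: [2.22, 2.222, 0.0]
force: [0.4, 0.9, -0.6]
width: 0.0869
finger_force: 0.0
```

```bash
python3 -c "
from h import *
look('w6.png',['middle_cover_center','large_cover_center'],{'middle_cover_center':.035})
s=env.get_state()
circ('w6.png',proj('wrist',[.4404,-.0936,.054],s),.062,.054);circ('w6.png',proj('wrist',[.441,-.093,.04],s),.092,.04)"
```

```text
t 12.3 pos [ 0.4401 -0.0938  0.3202] rot [2.22  2.222 0.   ] q1,7 [ 0.64 -0.08]
wrist middle_cover_center 0.61 [281. 214.] [ 0.4403 -0.0938]
circ [ 1.177553e+02  4.404000e-01 -9.260000e-02]
circ [ 1.04127e+02  4.40000e-01 -9.30000e-02]
```

View pics/w6.png

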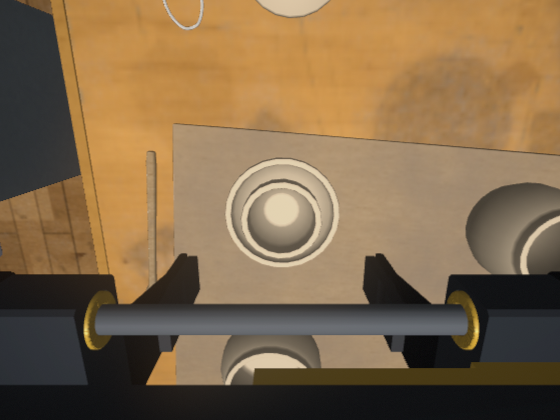

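The middle cover is nested and concentric in the large one at (282,215). Next: the small pale cover.

drive_tool --pt "0.87 0.08 0 0 0 0 80" --pt "0.87 0.08 0 0 0 0 80" --pt "0.87 0.08 0 0 0 0 80" --pt "0.87 0.08 0 0 0 0 80" --pt "0.87 0.08 0 0 0 0 80" --pt "0.87 0.08 0 0 0 0 80" --pt "0.87 0.08 0 0 0 0 80" --pt "0.87 0.08 0 0 0 0 80"

```text
t: 13.25
position: [0.4716, 0.256, 0.3192]
ee_rot: [-2.22, -2.223, 0.003]
force: [1.0, 0.0, -0.3]
width: 0.0802
finger_force: 0.0
```

drive_tool --pt "0.87 0.08 0 0 0 0 80" --pt "0.87 0.08 0 0 0 0 80" --pt "0.87 0.08 0 0 0 0 80" --pt "0 0 0 0 0 0 80" --pt "0 0 0 0 0 0 80" --pt "0 0 0 0 0 0 80"

```text
t: 13.85
position: [0.4839, 0.3836, 0.3191]
ee_rot: [2.221, 2.221, -0.004]
force: [-0.2, -0.7, -0.1]
width: 0.0798
finger_force: 0.0
```

```bash
python3 -c "
from h import *
look('w7.png',['small_cover_center'])
s=env.get_state()
for r in [.483,.385],[.483,.392]: circ('w7.png',proj('wrist',[*r,.046],s),.042,.046)"
```

```text
t 13.85 pos [0.4839 0.3836 0.3191] rot [ 2.221  2.221 -0.004] q1,7 [-0.27 -1.07]
wrist small_cover_center 0.74 [181. 206.] [0.3995 0.3866]
wrist small_cover_center 0.65 [280. 202.] [0.4823 0.3905]
circ [112.8283   0.484    0.394 ]
circ [112.8283   0.484    0.394 ]
```

View pics/w7.png

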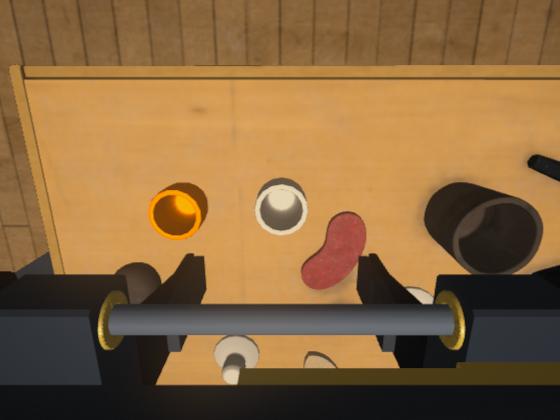

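The small pale cover is at (281,209), the orange cup at (177,212) is to be left alone. Grasp the pale one.

drive_tool --pt "0.17 0 0.4 0 0 0 62" --pt "0 0 0.5 0 0 0 62" --pt "0 0 0.5 0 0 0 62" --pt "0 0 0.44 0 0 0 62" --pt "0 0 0.2 0 0 0 62" --pt "0 0 0 0 0 0 62" --pt "0 0 0 0 0 0 50" --pt "0 0 0 0 0 0 30"

```text
t: 14.75
position: [0.484, 0.3938, 0.2194]
ee_rot: [2.22, 2.223, 0.004]
force: [0.1, 0.3, -0.1]
width: 0.0525
finger_force: 0.0
```

drive_tool --pt "0 0 0 0 0 0 30" --pt "0 0 0 0 0 0 30" --pt "0 0 0 0 0 0 30" --pt "0 0 -0.2 0 0 0 30" --pt "0 0 -0.4 0 0 0 30" --pt "0 0 -0.6 0 0 0 30" --pt "0 0 -0.8 0 0 0 30" --pt "0 0 -0.6 0 0 0 30"

```text
t: 15.55
position: [0.4835, 0.3936, 0.3509]
ee_rot: [2.22, 2.223, 0.003]
force: [-0.6, 1.1, 0.9]
width: 0.0407
finger_force: 30.0
```

drive_tool --pt "0 0 0 0 0 0 30" --pt "0 0 0 0 0 0 30"

```text
t: 15.75
position: [0.4835, 0.3932, 0.349]
ee_rot: [2.22, 2.222, 0.002]
force: [-0.3, 0.1, -0.6]
width: 0.0404
finger_force: 30.0
```

```bash
python3 -c "
from h import *
s=env.get_state();p=s['position'];print(p,s['width'],s['finger_force']);snap('wrist','w8.png')
for k in (.172,.167,.177): circ('w8.png',proj('wrist',[p[0],p[1],p[2]-k],s),.042,p[2]-k)"
```

```text
[0.48352151 0.39317189 0.34903536] 0.040361387831346365 29.995624856092036
circ [105.1083   0.4831   0.3903]
circ [79.2391  0.4841  0.3913]
circ [109.3925   0.4831   0.3882]
```

View pics/w8.png

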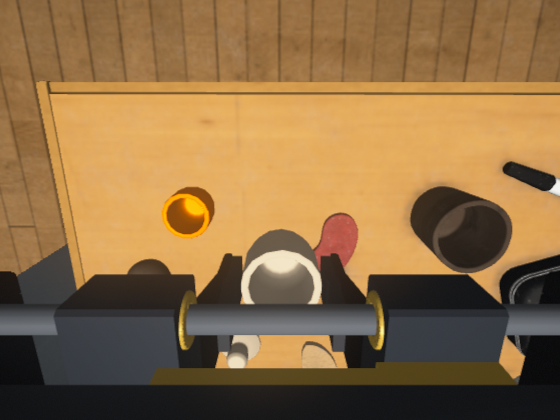

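The small cover is held, sitting about 3 mm toward −y of the tool axis. Carry it to the nest.

drive_tool --pt "-0.805 -0.071 0 0 0 0 30" --pt "-0.805 -0.071 0 0 0 0 30" --pt "-0.805 -0.071 0 0 0 0 30" --pt "-0.805 -0.071 0 0 0 0 30" --pt "-0.805 -0.071 0 0 0 0 30" --pt "-0.805 -0.071 0 0 0 0 30" --pt "-0.805 -0.071 0 0 0 0 30" --pt "-0.805 -0.071 0 0 0 0 30"

```text
t: 16.6
position: [0.4547, 0.0693, 0.3469]
ee_rot: [-2.219, -2.222, 0.004]
force: [0.6, -0.1, 0.1]
width: 0.0405
finger_force: 30.0
```

drive_tool --pt "-0.805 -0.071 0 0 0 0 30" --pt "-0.805 -0.071 0 0 0 0 30" --pt "-0.805 -0.071 0 0 0 0 30" --pt "-0.805 -0.071 0 0 0 0 30" --pt "0 0 0 0 0 0 30" --pt "0 0 0 0 0 0 30" --pt "0 0 0 0 0 0 30"

```text
t: 17.3
position: [0.4414, -0.0887, 0.3476]
ee_rot: [-2.217, -2.223, 0.0]
force: [-0.1, 0.7, -0.5]
width: 0.0403
finger_force: 30.0
```

drive_tool --pt "-0.03 -0.02 0.5 0 0 0 30" --pt "0 0 0.5 0 0 0 30" --pt "0 0 0.5 0 0 0 30" --pt "0 0 0.3 0 0 0 30" --pt "0 0 0.15 0 0 0 30" --pt "0 0 0.06 0 0 0 30" --pt "0 0 0 0 0 0 30" --pt "0 0 0 0 0 0 30"

```text
t: 18.1
position: [0.441, -0.0909, 0.2484]
ee_rot: [2.219, 2.222, 0.001]
force: [0.2, 0.0, 0.0]
width: 0.0407
finger_force: 30.0
```

drive_tool --pt "0 0 0.03 0 0 0 30" --pt "0 0 0.03 0 0 0 30" --pt "0 0 0 0 0 0 30"

```text
t: 18.4
position: [0.4406, -0.0913, 0.2448]
ee_rot: [2.22, 2.222, -0.0]
force: [-0.1, -0.4, -0.7]
width: 0.0408
finger_force: 30.0
```

drive_tool --pt "0 0 0.03 0 0 0 30" --pt "0 0 0 0 0 0 30"

```text
t: 18.6
position: [0.4406, -0.0913, 0.2431]
ee_rot: [-2.22, -2.223, 0.0]
force: [-0.5, -0.3, -0.2]
width: 0.0407
finger_force: 30.0
```

drive_tool --pt "0 0 0.03 0 0 0 30" --pt "0 0 0 0 0 0 30"

```text
t: 18.8
position: [0.4406, -0.0912, 0.2416]
ee_rot: [-2.22, -2.223, 0.0]
force: [-0.3, -0.5, -0.5]
width: 0.0402
finger_force: 30.0
```

drive_tool --pt "0 0 0.02 0 0 0 30" --pt "0 0 0 0 0 0 30"

```text
t: 19.0
position: [0.4407, -0.0912, 0.2409]
ee_rot: [2.22, 2.223, -0.0]
force: [-0.9, 0.6, 1.6]
width: 0.0402
finger_force: 30.0
```

drive_tool --pt "0 0 0.02 0 0 0 30" --pt "0 0 0 0 0 0 30"

```text
t: 19.2
position: [0.4408, -0.0911, 0.2407]
ee_rot: [2.22, 2.222, -0.001]
force: [-2.9, 0.1, 12.6]
width: 0.0405
finger_force: 30.0
```

drive_tool --pt "0 0 -0.02 0 0 0 43" --pt "0 0 0 0 0 0 46" --pt "0 0 0 0 0 0 56" --pt "0 0 0 0 0 0 60" --pt "0 0 -0.2 0 0 0 60" --pt "0 0 -0.5 0 0 0 60" --pt "0 0 -0.8 0 0 0 80" --pt "0 0 -0.2 0 0 0 80"

```text
t: 20.0
position: [0.4419, -0.0909, 0.3296]
ee_rot: [2.216, 2.219, 0.006]
force: [0.1, -0.2, 0.3]
width: 0.0695
finger_force: 0.0
```

drive_tool --pt "0 0 0 0 0 0 80" --pt "0 0 0 0 0 0 80"

```text
t: 20.2
position: [0.4402, -0.0913, 0.3254]
ee_rot: [-2.22, -2.222, 0.001]
force: [-0.3, -0.2, 0.5]
width: 0.0785
finger_force: 0.0
```

```bash
python3 -c "
from h import *
s=env.get_state();print(s['position'],s['t']);snap('wrist','w9.png')
for d,z in ((.042,.068),(.062,.054),(.092,.04)): circ('w9.png',proj('wrist',[.4404,-.093,z],s),d,z)"
```

```text
[ 0.44016559 -0.09133872  0.32536903] 20.2
circ [ 1.292134e+02  4.390000e-01 -9.570000e-02]
circ [ 1.194585e+02  4.399000e-01 -9.170000e-02]
circ [ 1.056113e+02  4.399000e-01 -9.270000e-02]
```

View pics/w9.png

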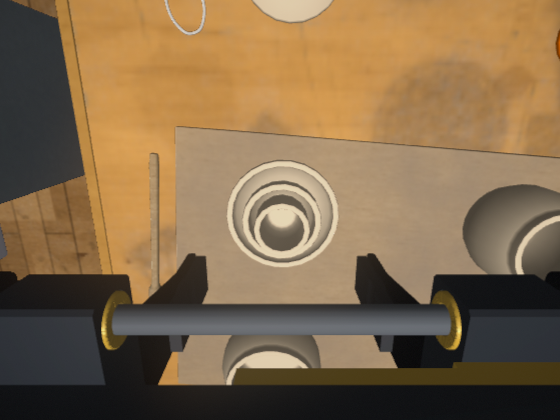

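The small cover sits in the middle one (rims at (281,231) and (282,225)), about 4 mm off-centre at the expected height. Next: the large lid.

drive_tool --pt "0.92 0.06 0.05 0 0 0 80" --pt "0.92 0.06 0.05 0 0 0 80" --pt "0.92 0.06 0.05 0 0 0 80" --pt "0.92 0.06 0.05 0 0 0 80" --pt "0 0 0 0 0 0 80" --pt "0 0 0 0 0 0 80" --pt "0 0 0 0 0 0 80"

```text
t: 20.95
position: [0.4522, 0.0915, 0.3147]
ee_rot: [-2.221, -2.22, 0.004]
force: [0.0, 0.6, 0.4]
width: 0.08
finger_force: 0.0
```

```bash
python3 -c "
from h import *
look('w10.png',['large_lid_knob','small_lid_knob'])
s=env.get_state()
for d,z in ((.078,.012),(.022,.035)): circ('w10.png',proj('wrist',[.452,.0936,z],s),d,z)"
```

```text
t 20.95 pos [0.4522 0.0915 0.3147] rot [-2.221 -2.22   0.004] q1,7 [ 0.28 -0.54]
wrist small_lid_knob 0.59 [549. 269.] [0.6782 0.0442]
circ [87.1739  0.449   0.0916]
circ [1.080779e+02 4.490000e-01 9.360000e-02]
```

drive_tool --pt "0.02 -0.04 0.5 0 0 0 50" --pt "0 0 0.5 0 0 0 50" --pt "0 0 0.5 0 0 0 50" --pt "0 0 0.45 0 0 0 50" --pt "0 0 0.2 0 0 0 50" --pt "0 0 0 0 0 0 50" --pt "0 0 0 0 0 0 35" --pt "0 0 0 0 0 0 15"

```text
t: 21.9
position: [0.4509, 0.0938, 0.2093]
ee_rot: [2.22, 2.221, 0.003]
force: [-0.9, 0.0, 0.4]
width: 0.0411
finger_force: 0.0
```

drive_tool --pt "0 0 0 0 0 0 15" --pt "0 0 0 0 0 0 15" --pt "0 0 0 0 0 0 15"

```text
t: 22.2
position: [0.4503, 0.0938, 0.2087]
ee_rot: [2.22, 2.222, -0.0]
force: [-1.7, -0.1, 4.6]
width: 0.0208
finger_force: 30.0
```

drive_tool --pt "0 0 -0.2 0 0 0 15" --pt "0 0 -0.4 0 0 0 15" --pt "0 0 -0.6 0 0 0 15" --pt "0 0 -0.8 0 0 0 15" --pt "0 0 -0.8 0 0 0 15" --pt "0 0 0 0 0 0 15" --pt "0 0 0 0 0 0 15"

```text
t: 22.9
position: [0.4502, 0.0937, 0.3491]
ee_rot: [2.219, 2.221, 0.002]
force: [0.1, 0.1, -1.8]
width: 0.0209
finger_force: 30.0
```

```bash
python3 -c "
from h import *
s=env.get_state();p=s['position'];print(p,s['width'],s['finger_force']);snap('wrist','w11.png')
for d,k in ((.078,.1945),(.078,.191)): circ('w11.png',proj('wrist',[p[0],p[1],p[2]-k],s),d,p[2]-k)"
```

```text
[0.45023354 0.09368666 0.34905735] 0.020914037734716156 29.999733935692348
circ [64.2811  0.4493  0.0909]
circ [64.4938  0.4503  0.092 ]
```

View pics/w11.png

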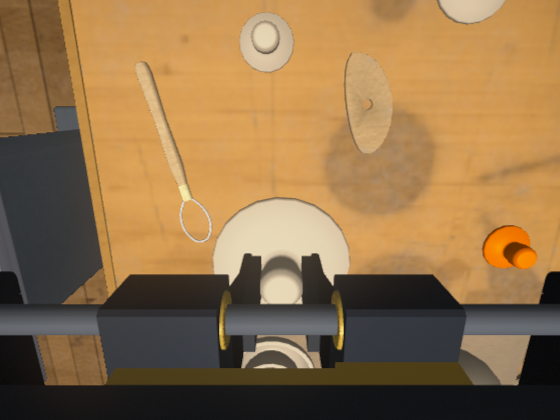

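The large lid hangs level (flange at 213–350 px). I'll swing past the large jar to re-measure its mouth unobstructed before placing.

drive_tool --pt "-0.85 -0.035 0 0 0 0 15" --pt "-0.85 -0.035 0 0 0 0 15" --pt "-0.85 -0.035 0 0 0 0 15" --pt "-0.85 -0.035 0 0 0 0 15" --pt "-0.85 -0.035 0 0 0 0 15" --pt "-0.85 -0.035 0 0 0 0 15" --pt "-0.85 -0.035 0 0 0 0 15" --pt "-0.85 -0.035 0 0 0 0 15"

```text
t: 23.75
position: [0.4358, -0.2477, 0.3463]
ee_rot: [-2.217, -2.22, 0.002]
force: [1.2, 0.9, -1.3]
width: 0.0214
finger_force: 30.0
```

drive_tool --pt "-0.85 -0.035 0 0 0 0 15" --pt "-0.85 -0.035 0 0 0 0 15" --pt "0 0 0 0 0 0 15" --pt "0 0 0 0 0 0 15" --pt "0 0 0 0 0 0 15"

```text
t: 24.25
position: [0.4334, -0.3298, 0.3469]
ee_rot: [-2.216, -2.223, -0.0]
force: [1.1, 0.2, -1.8]
width: 0.0207
finger_force: 30.0
```

```bash
python3 -c "
from h import *
look('w12.png',['small_jar_mouth','middle_jar_mouth','large_jar_mouth'])
s=env.get_state()
for n,x,y,d,z in (('lj',.432,-.24,.078,.07),('lj in',.432,-.24,.068,.07),('sj',.6265,-.2426,.046,.102),('mj',.636,-.1075,.062,.084)):
  print(n);circ('w12.png',proj('wrist',[x,y,z],s),d,z)"
```

```text
t 24.25 pos [ 0.4334 -0.3298  0.3469] rot [-2.216 -2.223 -0.   ] q1,7 [0.95 0.39]
wrist large_jar_mouth 0.67 [279. 100.] [ 0.431  -0.2406]
lj
circ [148.9422   0.432   -0.24  ]
lj in
circ [148.1264   0.432   -0.24  ]
sj
circ [26.6667  0.6285 -0.2436]
mj
circ [ 0.      0.62   -0.1235]
```

The large jar mouth is confirmed at (0.432, −0.240).

drive_tool --pt "0.62 -0.03 0 0 0 0 15" --pt "0.62 0 0 0 0 0 15" --pt "0.6 0 0 0 0 0 15" --pt "0 0 0 0 0 0 15" --pt "0 0 0 0 0 0 15" --pt "0 0 0.5 0 0 0 15" --pt "0 0 0.5 0 0 0 15" --pt "0 0 0.2 0 0 0 15"

```text
t: 25.25
position: [0.431, -0.2401, 0.2864]
ee_rot: [-2.22, -2.219, 0.002]
force: [-0.1, -0.4, -1.4]
width: 0.0205
finger_force: 30.0
```

drive_tool --pt "0 0 0.1 0 0 0 15" --pt "0 0 0 0 0 0 15" --pt "0 0 0 0 0 0 15"

```text
t: 25.55
position: [0.4323, -0.2395, 0.284]
ee_rot: [2.219, 2.221, 0.001]
force: [-0.4, -0.2, -2.0]
width: 0.0206
finger_force: 30.0
```

drive_tool --pt "0.02 0 0.1 0 0 0 15" --pt "0 0 0.1 0 0 0 15" --pt "0 0 0 0 0 0 15" --pt "0 0 0.04 0 0 0 15" --pt "0 0 0 0 0 0 15"

```text
t: 26.05
position: [0.4318, -0.2382, 0.2711]
ee_rot: [-2.22, -2.223, 0.0]
force: [0.3, 0.1, -1.5]
width: 0.0207
finger_force: 30.0
```

drive_tool --pt "0 0 0.03 0 0 0 15" --pt "0 0 0 0 0 0 15"

```text
t: 26.25
position: [0.4318, -0.2382, 0.2697]
ee_rot: [-2.22, -2.223, 0.0]
force: [-0.1, 0.1, -0.9]
width: 0.0207
finger_force: 30.0
```

drive_tool --pt "0 0 0.03 0 0 0 15" --pt "0 0 0 0 0 0 15"

```text
t: 26.45
position: [0.432, -0.2382, 0.2684]
ee_rot: [2.22, 2.223, 0.0]
force: [0.1, -0.4, 0.1]
width: 0.0204
finger_force: 30.0
```

drive_tool --pt "0 0 0.03 0 0 0 15" --pt "0 0 0 0 0 0 15"

```text
t: 26.65
position: [0.4321, -0.2381, 0.2682]
ee_rot: [2.22, 2.222, -0.001]
force: [-4.2, 1.0, 12.5]
width: 0.0207
finger_force: 30.0
```

Seated at the expected height. I'll release, rise and check.

drive_tool --pt "0 0 -0.02 0 0 0 24" --pt "0 0 0 0 0 0 30" --pt "0 0 0 0 0 0 45" --pt "0 0 0 0 0 0 50" --pt "0 0 -0.2 0 0 0 50" --pt "0 0 -0.6 0 0 0 50" --pt "0 0 -0.8 0 0 0 50" --pt "0 0 0 0 0 0 50"

```text
t: 27.45
position: [0.4337, -0.2385, 0.353]
ee_rot: [2.213, 2.216, 0.004]
force: [0.9, -0.8, -0.3]
width: 0.0495
finger_force: 0.0
```

drive_tool --pt "0 0 0 0 0 0 50" --pt "0 0 0 0 0 0 50"

```text
t: 27.65
position: [0.4313, -0.2381, 0.3471]
ee_rot: [-2.219, -2.222, 0.001]
force: [-0.4, 0.1, 0.7]
width: 0.0501
finger_force: 0.0
```

```bash
python3 -c "
from h import *
look('w13.png',['large_lid_knob'],{'large_lid_knob':.093})
s=env.get_state()
for d,z in ((.078,.072),(.022,.095)): circ('w13.png',proj('wrist',[.432,-.24,z],s),d,z)"
```

```text
t 27.65 pos [ 0.4313 -0.2381  0.3471] rot [-2.219e+00 -2.222e+00  1.000e-03] q1,7 [0.86 0.25]
wrist large_lid_knob 0.64 [282. 230.] [ 0.4315 -0.2399]
circ [125.8535   0.431   -0.239 ]
circ [104.0015   0.432   -0.237 ]
```

drive_tool --pt "0.92 0 0 0 0 0 50" --pt "0.92 0 0 0 0 0 50" --pt "0.92 0 0 0 0 0 50" --pt "0.92 0 0 0 0 0 50" --pt "0.92 0 0 0 0 0 50" --pt "0.92 0 0 0 0 0 50" --pt "0.92 0 0 0 0 0 50" --pt "0.92 0 0 0 0 0 50"

```text
t: 28.55
position: [0.4308, 0.1313, 0.347]
ee_rot: [-2.22, -2.222, 0.002]
force: [0.8, -0.1, 0.8]
width: 0.05
finger_force: 0.0
```

drive_tool --pt "0.92 0.05 0.3 0 0 0 50" --pt "0.92 0.05 0.3 0 0 0 50" --pt "0 0 0 0 0 0 50" --pt "0 0 0 0 0 0 50" --pt "0 0 0 0 0 0 50"

```text
t: 29.05
position: [0.4364, 0.2206, 0.3171]
ee_rot: [2.222, 2.221, -0.003]
force: [0.3, -0.5, 0.4]
width: 0.0503
finger_force: 0.0
```

```bash
python3 -c "
from h import *
look('w14.png',['small_lid_knob'])
s=env.get_state()
for d,z in ((.046,.012),(.022,.035)): circ('w14.png',proj('wrist',[.436,.225,z],s),d,z)"
```

```text
t 29.05 pos [0.4364 0.2206 0.3171] rot [ 2.222  2.221 -0.003] q1,7 [ 0.06 -0.86]
wrist small_lid_knob 0.64 [284. 204.] [0.4382 0.2292]
circ [53.9393  0.44    0.227 ]
circ [111.3133   0.439    0.229 ]
```

The large lid is on at (0.431, −0.239). The small lid is at (0.439, 0.228).

drive_tool --pt "0.13 0.05 0.5 0 0 0 50" --pt "0 0 0.5 0 0 0 50" --pt "0 0 0.5 0 0 0 50" --pt "0 0 0.5 0 0 0 50" --pt "0 0 0.2 0 0 0 50" --pt "0 0 0 0 0 0 50" --pt "0 0 0 0 0 0 35" --pt "0 0 0 0 0 0 15"

```text
t: 29.95
position: [0.4393, 0.2284, 0.209]
ee_rot: [2.22, 2.221, 0.004]
force: [0.3, 0.0, 0.4]
width: 0.0407
finger_force: 0.0
```

drive_tool --pt "0 0 0 0 0 0 15" --pt "0 0 0 0 0 0 15" --pt "0 0 0 0 0 0 15"

```text
t: 30.25
position: [0.4388, 0.2284, 0.2082]
ee_rot: [2.22, 2.222, 0.001]
force: [0.0, 0.7, 3.6]
width: 0.0207
finger_force: 30.0
```

drive_tool --pt "0 0 -0.2 0 0 0 15" --pt "0 0 -0.4 0 0 0 15" --pt "0 0 -0.6 0 0 0 15" --pt "0 0 -0.8 0 0 0 15" --pt "0 0 -0.8 0 0 0 15" --pt "0 0 -0.6 0 0 0 15" --pt "0 0 0 0 0 0 15" --pt "0 0 0 0 0 0 15"

```text
t: 31.05
position: [0.4385, 0.2281, 0.3783]
ee_rot: [2.219, 2.222, 0.001]
force: [-1.2, -0.2, -0.8]
width: 0.0208
finger_force: 30.0
```

```bash
python3 -c "
from h import *
s=env.get_state();p=s['position'];print(p,s['width'],s['finger_force']);snap('wrist','w15.png')
for d,k in ((.046,.1945),(.046,.191)): circ('w15.png',proj('wrist',[p[0],p[1],p[2]-k],s),d,p[2]-k)"
```

```text
[0.43849376 0.22813096 0.37832205] 0.020820686151275237 29.99993211356923
circ [83.1487  0.4379  0.2262]
circ [86.231   0.4379  0.2282]
```

drive_tool --pt "-0.858 0.289 0 0 0 0 15" --pt "-0.858 0.289 0 0 0 0 15" --pt "-0.858 0.289 0 0 0 0 15" --pt "-0.858 0.289 0 0 0 0 15" --pt "-0.858 0.289 0 0 0 0 15" --pt "-0.858 0.289 0 0 0 0 15" --pt "-0.858 0.289 0 0 0 0 15" --pt "-0.858 0.289 0 0 0 0 15"

```text
t: 31.9
position: [0.5546, -0.1166, 0.3758]
ee_rot: [-2.218, -2.221, 0.003]
force: [0.3, 1.0, 1.0]
width: 0.0204
finger_force: 30.0
```

drive_tool --pt "-0.858 0.289 0 0 0 0 15" --pt "-0.858 0.289 0 0 0 0 15" --pt "-0.858 0.289 0 0 0 0 15" --pt "-0.858 0.289 0 0 0 0 15" --pt "-0.858 0.289 0 0 0 0 15" --pt "0 0 0 0 0 0 15" --pt "0 0 0 0 0 0 15" --pt "0 0 0 0 0 0 15"

```text
t: 32.7
position: [0.6273, -0.3274, 0.3762]
ee_rot: [-2.215, -2.223, -0.0]
force: [0.2, 1.3, 0.4]
width: 0.0206
finger_force: 30.0
```

```bash
python3 -c "
from h import *
look('w16.png',['small_jar_mouth','middle_jar_mouth'])
s=env.get_state()
for n,x,y,d,z in (('sj',.6265,-.2426,.046,.102),('sj in',.6265,-.2426,.036,.102),('mj',.636,-.1075,.062,.084)):
  print(n);circ('w16.png',proj('wrist',[x,y,z],s),d,z)"
```

```text
t 32.7 pos [ 0.6273 -0.3274  0.3762] rot [-2.215 -2.223 -0.   ] q1,7 [0.76 0.18]
wrist small_jar_mouth 0.97 [280. 106.] [ 0.6258 -0.2428]
sj
circ [148.199    0.6275  -0.2426]
sj in
circ [139.8238   0.6275  -0.2426]
mj
circ [ 0.      0.62   -0.1235]
```

drive_tool --pt "0.58 0 0 0 0 0 15" --pt "0.58 0 0 0 0 0 15" --pt "0.56 0 0 0 0 0 15" --pt "0 0 0 0 0 0 15" --pt "0 0 0 0 0 0 15" --pt "0 0 0.5 0 0 0 15" --pt "0 0 0.4 0 0 0 15" --pt "0 0 0.2 0 0 0 15"

```text
t: 33.65
position: [0.6263, -0.2447, 0.3208]
ee_rot: [-2.221, -2.219, 0.004]
force: [0.1, -0.5, -0.6]
width: 0.0204
finger_force: 30.0
```

drive_tool --pt "0 0 0 0 0 0 15" --pt "0 0 0 0 0 0 15" --pt "0 0 0 0 0 0 15"

```text
t: 33.95
position: [0.6276, -0.2434, 0.3241]
ee_rot: [2.219, 2.221, 0.002]
force: [0.4, 0.2, -0.7]
width: 0.021
finger_force: 30.0
```

drive_tool --pt "0.03 0 0.15 0 0 0 15" --pt "0 0 0.15 0 0 0 15" --pt "0 0 0.08 0 0 0 15" --pt "0 0 0.04 0 0 0 15" --pt "0 0 0 0 0 0 15" --pt "0 0 0 0 0 0 15"

```text
t: 34.55
position: [0.6273, -0.2417, 0.3019]
ee_rot: [2.22, 2.223, 0.0]
force: [0.2, 0.5, -0.4]
width: 0.0207
finger_force: 30.0
```

drive_tool --pt "0 0 0.03 0 0 0 15" --pt "0 0 0 0 0 0 15"

```text
t: 34.75
position: [0.6272, -0.2417, 0.3003]
ee_rot: [2.22, 2.223, 0.0]
force: [-0.2, 1.0, -0.0]
width: 0.0202
finger_force: 30.0
```

drive_tool --pt "0 0 0.03 0 0 0 15" --pt "0 0 0 0 0 0 15"

```text
t: 34.95
position: [0.6275, -0.2417, 0.2999]
ee_rot: [2.219, 2.222, 0.001]
force: [-1.1, 0.3, 3.3]
width: 0.0205
finger_force: 30.0
```

drive_tool --pt "0 0 0 0 0 0 24" --pt "0 0 0 0 0 0 30" --pt "0 0 0 0 0 0 45" --pt "0 0 0 0 0 0 50" --pt "0 0 -0.2 0 0 0 50" --pt "0 0 -0.6 0 0 0 50" --pt "0 0 -0.8 0 0 0 50" --pt "0 0 0 0 0 0 50"

```text
t: 35.75
position: [0.6289, -0.2413, 0.3859]
ee_rot: [2.213, 2.215, 0.009]
force: [0.3, 0.3, 0.2]
width: 0.0497
finger_force: 0.0
```

drive_tool --pt "0 0 0 0 0 0 50" --pt "0 0 0 0 0 0 50"

```text
t: 35.95
position: [0.6268, -0.2417, 0.378]
ee_rot: [-2.219, -2.222, 0.002]
force: [-0.6, -0.7, -0.8]
width: 0.0503
finger_force: 0.0
```

```bash
python3 -c "
from h import *
look('w17.png',['small_lid_knob'],{'small_lid_knob':.125})
s=env.get_state()
for d,z in ((.046,.104),(.022,.127)): circ('w17.png',proj('wrist',[.627,-.242,z],s),d,z)"
```

```text
t 35.95 pos [ 0.6268 -0.2417  0.378 ] rot [-2.219e+00 -2.222e+00  2.000e-03] q1,7 [0.68 0.06]
wrist small_lid_knob 0.76 [283. 231.] [ 0.6278 -0.2443]
circ [109.2862   0.627   -0.242 ]
circ [104.7421   0.627   -0.239 ]
```

drive_tool --pt "0.86 -0.033 0 0 0 0 50" --pt "0.86 -0.033 0 0 0 0 50" --pt "0.86 -0.033 0 0 0 0 50" --pt "0.86 -0.033 0 0 0 0 50" --pt "0.86 -0.033 0 0 0 0 50" --pt "0.86 -0.033 0 0 0 0 50" --pt "0.86 -0.033 0 0 0 0 50" --pt "0.86 -0.033 0 0 0 0 50"

```text
t: 36.85
position: [0.6131, 0.1038, 0.3777]
ee_rot: [-2.219, -2.222, 0.002]
force: [0.5, -0.3, -0.1]
width: 0.0499
finger_force: 0.0
```

drive_tool --pt "0.86 -0.033 0.3 0 0 0 50" --pt "0.86 -0.033 0.3 0 0 0 50" --pt "0.86 -0.033 0.3 0 0 0 50" --pt "0.86 -0.033 0.3 0 0 0 50" --pt "0 0 0 0 0 0 50" --pt "0 0 0 0 0 0 50" --pt "0 0 0 0 0 0 50"

```text
t: 37.55
position: [0.6072, 0.2729, 0.3181]
ee_rot: [2.221, 2.221, -0.002]
force: [0.5, 0.1, 1.1]
width: 0.0501
finger_force: 0.0
```

```bash
python3 -c "
from h import *
look('w18.png',['middle_lid_knob'])
s=env.get_state()
for d,z in ((.062,.012),(.022,.035)): circ('w18.png',proj('wrist',[.6065,.275,z],s),d,z)"
```

```text
t 37.55 pos [0.6072 0.2729 0.3181] rot [ 2.221e+00  2.221e+00 -2.000e-03] q1,7 [-0.07 -0.8 ]
wrist middle_lid_knob 0.94 [280. 217.] [0.6063 0.2709]
circ [84.5293  0.6055  0.272 ]
circ [106.3943   0.6055   0.275 ]
```

drive_tool --pt "0 -0.02 0.5 0 0 0 50" --pt "0 0 0.5 0 0 0 50" --pt "0 0 0.5 0 0 0 50" --pt "0 0 0.5 0 0 0 50" --pt "0 0 0.22 0 0 0 50" --pt "0 0 0 0 0 0 50" --pt "0 0 0 0 0 0 35" --pt "0 0 0 0 0 0 15"

```text
t: 38.45
position: [0.6064, 0.2745, 0.2095]
ee_rot: [2.22, 2.222, 0.004]
force: [-0.6, -0.6, 0.3]
width: 0.0407
finger_force: 0.0
```

drive_tool --pt "0 0 0 0 0 0 15" --pt "0 0 0 0 0 0 15" --pt "0 0 0 0 0 0 15"

```text
t: 38.75
position: [0.6058, 0.2744, 0.2083]
ee_rot: [2.22, 2.223, 0.001]
force: [-0.3, 1.0, 2.9]
width: 0.0206
finger_force: 30.0
```

drive_tool --pt "0 0 -0.2 0 0 0 15" --pt "0 0 -0.4 0 0 0 15" --pt "0 0 -0.6 0 0 0 15" --pt "0 0 -0.8 0 0 0 15" --pt "0 0 -0.8 0 0 0 15" --pt "0 0 -0.4 0 0 0 15" --pt "0 0 0 0 0 0 15" --pt "0 0 0 0 0 0 15"

```text
t: 39.55
position: [0.6054, 0.2741, 0.3678]
ee_rot: [2.22, 2.223, -0.0]
force: [-0.2, 0.4, -0.4]
width: 0.0205
finger_force: 30.0
```

```bash
python3 -c "
from h import *
s=env.get_state();p=s['position'];print(p,s['width'],s['finger_force']);snap('wrist','w19.png')
for d,k in ((.062,.1945),(.062,.191)): circ('w19.png',proj('wrist',[p[0],p[1],p[2]-k],s),d,p[2]-k)"
```

```text
[0.60544378 0.27408947 0.36777563] 0.020460720797317037 29.999781949185262
circ [79.0954  0.605   0.2722]
circ [69.1529  0.605   0.2732]
```

drive_tool --pt "-0.844 0.068 0 0 0 0 15" --pt "-0.844 0.068 0 0 0 0 15" --pt "-0.844 0.068 0 0 0 0 15" --pt "-0.844 0.068 0 0 0 0 15" --pt "-0.844 0.068 0 0 0 0 15" --pt "-0.844 0.068 0 0 0 0 15" --pt "-0.844 0.068 0 0 0 0 15" --pt "-0.844 0.068 0 0 0 0 15"

```text
t: 40.4
position: [0.6328, -0.0652, 0.3657]
ee_rot: [-2.218, -2.221, 0.004]
force: [0.5, 0.2, -1.0]
width: 0.0208
finger_force: 30.0
```

drive_tool --pt "-0.844 0.068 0 0 0 0 15" --pt "0 0 0 0 0 0 15" --pt "0 0 0 0 0 0 15" --pt "0 0 0.4 0 0 0 15" --pt "0 0 0.4 0 0 0 15" --pt "0 0 0.3 0 0 0 15" --pt "0 0 0 0 0 0 15" --pt "0 0 0 0 0 0 15"

```text
t: 41.2
position: [0.6369, -0.1045, 0.3126]
ee_rot: [-2.218, -2.224, -0.0]
force: [0.1, -0.2, -0.6]
width: 0.0204
finger_force: 30.0
```

drive_tool --pt "-0.03 -0.01 0.2 0 0 0 15" --pt "0 0 0.2 0 0 0 15" --pt "0 0 0.1 0 0 0 15" --pt "0 0 0.05 0 0 0 15" --pt "0 0 0 0 0 0 15" --pt "0 0 0 0 0 0 15"

```text
t: 41.8
position: [0.6364, -0.1069, 0.2855]
ee_rot: [2.22, 2.223, 0.001]
force: [0.3, 0.4, -0.5]
width: 0.0208
finger_force: 30.0
```

drive_tool --pt "0 0 0.03 0 0 0 15" --pt "0 0 0 0 0 0 15"

```text
t: 42.0
position: [0.6363, -0.107, 0.2839]
ee_rot: [2.22, 2.223, 0.0]
force: [-0.8, 0.2, -1.5]
width: 0.021
finger_force: 30.0
```

drive_tool --pt "0 0 0.03 0 0 0 15" --pt "0 0 0 0 0 0 15"

```text
t: 42.2
position: [0.6363, -0.107, 0.2822]
ee_rot: [2.22, 2.223, -0.0]
force: [-0.1, -0.3, -1.4]
width: 0.0208
finger_force: 30.0
```

drive_tool --pt "0 0 0.03 0 0 0 15" --pt "0 0 0 0 0 0 15"

```text
t: 42.4
position: [0.6365, -0.1069, 0.2819]
ee_rot: [2.219, 2.222, 0.0]
force: [-2.0, 0.1, 4.1]
width: 0.021
finger_force: 30.0
```

Seated. I'll release, back off and take a final check.

drive_tool --pt "0 0 -0.01 0 0 0 24" --pt "0 0 0 0 0 0 30" --pt "0 0 0 0 0 0 45" --pt "0 0 0 0 0 0 50" --pt "0 0 -0.2 0 0 0 50" --pt "0 0 -0.6 0 0 0 50" --pt "0 0 -0.8 0 0 0 50" --pt "0 0 -0.8 0 0 0 50"

```text
t: 43.2
position: [0.6361, -0.1069, 0.403]
ee_rot: [-2.219, -2.223, 0.0]
force: [0.5, -0.2, 0.6]
width: 0.0497
finger_force: 0.0
```

drive_tool --pt "-0.7 -0.7 0 0 0 0 50" --pt "-0.7 -0.7 0 0 0 0 50" --pt "-0.3 -0.7 0 0 0 0 50" --pt "0 -0.7 0 0 0 0 50" --pt "0 0 0 0 0 0 50" --pt "0 0 0 0 0 0 50" --pt "0 0 0 0 0 0 50"

```text
t: 43.9
position: [0.4975, -0.1917, 0.402]
ee_rot: [2.218, 2.223, 0.002]
force: [-0.1, -0.1, -0.2]
width: 0.0499
finger_force: 0.0
```

```bash
python3 -c "
from h import *
look('w20.png',['middle_lid_knob'],{'middle_lid_knob':.107})
s=env.get_state()
for n,x,y,d,z in (('ml',.636,-.1075,.062,.086),('mlk',.636,-.107,.022,.109),('sc',.44,-.094,.042,.068),('mc',.44,-.093,.062,.054),('lc',.44,-.093,.092,.04)):
  print(n);circ('w20.png',proj('wrist',[x,y,z],s),d,z)
cv2.imwrite('pics/w20b.png',cv2.resize(cv2.imread('pics/w20.png')[60:320,60:500],(792,468),interpolation=3))
im=snap('side');cv2.imwrite('pics/s2.png',cv2.resize(im[110:220,210:390,::-1],(792,484),interpolation=3))"
```

```text
t 43.9 pos [ 0.4975 -0.1917  0.402 ] rot [2.218e+00 2.223e+00 2.000e-03] q1,7 [0.8 0.1]
wrist middle_lid_knob 0.77 [463. 105.] [ 0.6374 -0.1062]
ml
circ [ 1.11881e+02  6.36000e-01 -1.07500e-01]
mlk
circ [105.0163   0.632   -0.107 ]
sc
circ [ 1.352107e+02  4.390000e-01 -9.500000e-02]
mc
circ [ 1.121096e+02  4.420000e-01 -8.100000e-02]
lc
circ [ 1.126486e+02  4.400000e-01 -9.300000e-02]
```

View pics/w20b.png

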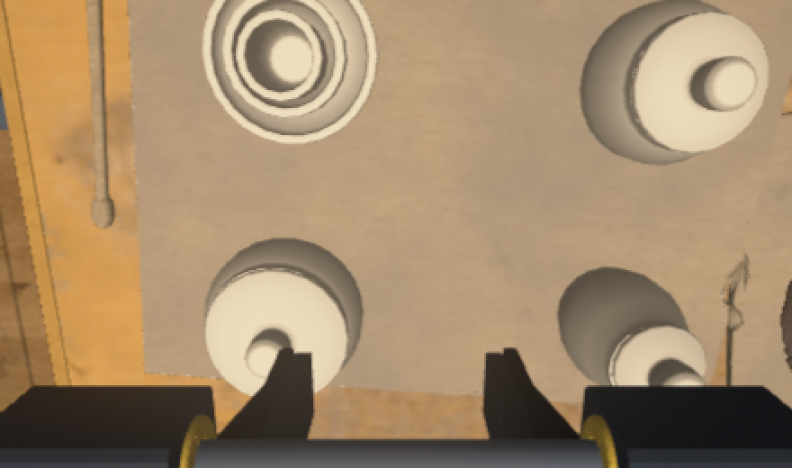

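View pics/s2.png

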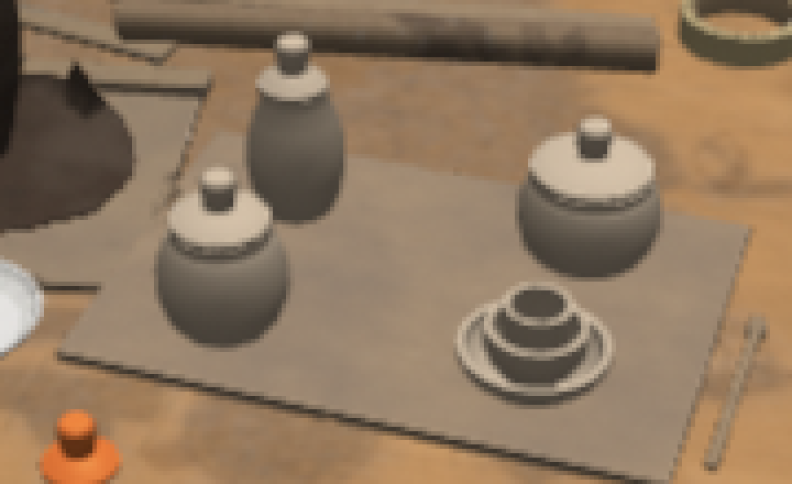

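The final views show all three lids seated level on their own jars. The covers are nested concentric to within about 4 mm, and the orange look-alikes are untouched. The arm is clear, so I'm handing in.

```bash
python3 -c "
from plant import hand_in
print(hand_in())"
```

```text
the job is handed in; nothing more can be done
None
```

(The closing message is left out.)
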